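# Unlock the carton stapler and try its pedal

### The arm

A 6-joint arm with a two-finger parallel gripper is mounted at the origin on the work surface. World frame = base frame: x ahead of the robot, y to its left, z up, the work surface at z = 0. Lengths are in m, angles in rad, forces in N, time in s.
With the tool pointing down it reaches from about 0.15 to 0.775 m from the base axis. Payload 6.1 kg.
Tool frame: the origin (TCP) lies midway between the tips of the shut fingers; the grasp point (between the pads) lies 19 mm behind it; z points along the fingers, y is the direction in which the jaws open and shut (so a half turn about z gives the same grasp; the last joint's range is limited). The gripper opens to 85 mm and grips with 20 to 120 N. Pads are 22 mm wide; open, the fingers measure 114 mm over their backs; the gripper's body (76 mm by 85 mm) begins 54 mm behind the grasp point. The pads swing forward as they close: fully open they stand 13 mm farther back than shut.
Start: joints at [-1.187, 0.126, -0.04, 1.405, 0, 1.571], TCP at [0.197, -0.487, 0.231] pointing down, gripper open.
Joint ranges: [-2.72, 2.72], [-0.95, 1.95], [-1.27, 1.35], [-1.78, 2.02], [-1.46, 1.47], [-3.14, 3.14]. Speed limits (rad/s): [2.39, 2.39, 3.01, 3.14, 3.14, 3.14].

### API

Orientations are given as [roll, pitch, yaw] about the fixed x, y, z axes, in that order (R = Rz(yaw) Ry(pitch) Rx(roll)).
In Python, from bench import env, optics, workorder gives the robot as it stands.
- The arm moves only by the tool apply_moves, never from a script. Its argument "plan" is a list that holds one entry, the list of rows, each a list of 5 numbers: the shift along the tool's x, y, z in mm, then the turn about the tool's z in degrees, then the closure in counts, from 0 (fully open) to 255 (shut). A call has exactly 5 rows; each row shifts and turns the commanded pose from where the row before left it, along the tool's axes as they then stand; what a row does not reach is not made up. A row lasts 1/8 s, in which the tool goes at most 62.5 mm and 10.7 degrees, less where a joint would pass 70% of its speed; a pose out of reach is approached as far as the arm can. A call with a gripper value outside its range is refused whole. The fingers move at their own pace and stop on an object; the grip force is fixed at half the most. Time passes only in rows, so rows that do not move let the fingers close, or fill a call up. It gives the time, the measured TCP pose, the force and the opening at its end, in the units of the state.
- env.get_state(): the state, without advancing time (a new reading comes with each control period).
- optics.get_image(name): name is "side" or "top" or "wrist"; returns a dict with "img" (420x560x3 uint8, red, green, blue), "fov_y" (degrees; the focal length in pixels is half the picture's height over the tangent of half this angle, whatever the lens; pixels are square), "cx", "cy" (the principal point, pixels), "rvec" (rotation vector, rad) and "tvec" (3), from world to camera coordinates, as OpenCV has them; the wrist camera has in their place "T_tool_cam" (4x4, takes a point from camera to tool coordinates, whose origin is the TCP and whose axes are the flange's). Camera axes: x right, y down, z forward; pixel columns grow to the right and rows downward; lengths in m; the calibration is good to about 2 mm. A picture is of the moment at which its call begins: read the wrist's pose just before it. There is no depth.
- workorder.hand_in(): hands the job in, once; it reports no verdict.
The state is a dict: "time": time; "joint_pos": joint angles; "qvel": joint speeds; "joint_torque": joint torques, N m; "position": TCP position; "orientation": TCP orientation; "contact_force": force on the tool from outside, world axes, zero at the start; "moment": the same for the moment, N m; "width": opening from 0.0 (shut) to 1.0 (fully open).
Only numpy, scipy, OpenCV 4.12 (cv2) and the standard library are available. Lean on these libraries where they do the work, as an engineer would, in place of code of your own. Each camera call takes 0.05 s, during which the arm holds its last target. There are 200 camera calls.

### The job

Make the shop's carton stapler ready for work: draw the locking pin right out of its slanting lock block, park it upright in the notch of the parking rail beside it (slid fully home to the bottom of the notch, collar resting on the rail) and let go. Then press the stapler's pedal down to its stop to prove that it is free, and let it come back up. Leave the goods standing around it where they are.

Things in the scene. Friction and masses are not known exactly. Their poses are not given: they have to be found in the camera images.
- stapler: Green bench carton stapler, bolted down. Origin: on the table under the middle of the pedal; x from the front (lock block) to the column, y to the rail's side, z up; mm in this frame. Base 12 thick, x -145..175, y -90..90, and x -80..110 under the rail to y 200. Pedal plate 154 x 96 x 10, x -54..100, y -48..48, top z 71, hinge x 100, z 66. Column and head x 103..169, y -50..68, up to z 205.
- rail_edge (a point): Parking rail beside the lock block: level steel bar 12 thick on a post, top face z 115, front edge x -60, back edge x -4 (stapler frame), 110 long along y. This point is fixed on the stapler at x -60, y 130, z 115: on the line of the front edge, near the notch.
- notch_line (a point): The rail's one notch: 21 wide (y), 32 deep (x), open to the front (-x), cut right through; free below to the base. The upright shank goes in along +x till the notch's end at x -28 (pin axis x -35; this point, at y 130). The notch's middle lies anywhere from y 112 to 148: not measured; see it, or feel along the edge for it.
- lock_block: Steel block of the stapler (fixed to it), 56 x 60 x 40, carried by two cheeks. Origin: centre of the mouth of its square through bore (16 x 16) in its upper face, at stapler x -90, y 0, z 105. z: bore axis, upward and leaning 28 degrees to the front (stapler -x); y as the stapler's; x up the slope of the face. Block spans x -28..28, y -30..30, z -40..0.
- pin: Locking pin, steel, about 0.2 kg. Origin: centre of its collar's underside; z along the shank to the handle. Shank 14 x 14 square, z 0..-85, foot tapered; collar 32 x 32, z 0..6; handle plate 16 thick (x), 92 wide (y), z 6..40: grip across the 16. At the start it is in the bore, collar on the block, axes as the block's; drawn 85 mm it is out. While in, its foot stops the pedal halfway.
- pin_tip (a point): foot end of the locking pin's shank, pin z -85
- pedal (a joint): pedal angle: 0 up (rest), 0.22 rad down at the stop. It springs back. At pedal_pad it takes about 2.5 N to start and 10 N at the stop.
- pedal_pad (a point): spot to press, on the top face of the ribbed pedal, 100 mm from its hinge and 54 mm from its front edge; it sinks 22 mm to the stop
- tea_box: Bystander, to be left alone: orange carton 60 x 90 x 70 tall, on the table right of the lock block; origin at the centre of its underside
- tin: Bystander, to be left alone: round tin, 66 diameter, 80 tall, left of the base plate; origin at the centre of its underside
- soap_box: Bystander, to be left alone: flat pink box 60 x 95 x 32 tall, on the table in front of the lock block to the right; origin at the centre of its underside
- jar: Bystander, to be left alone: jar, 64 diameter, 90 tall, right of the pedal, behind the tea box; origin at the centre of its underside
- staple_box: Bystander, to be left alone: small cardboard box 50 x 40 x 30 tall, standing on the base plate behind the parking rail; origin at the centre of its underside
There are look-alikes about, which are no part of the job. Several things have the shape of the pin; the one meant has the colours described above.

How it is judged:
By the outcome, as a careful person would: the job done as asked, in the order asked, and still so for the second after the job is handed in, with the robot touching nothing.
It also fails if it takes over 54 s, if anything falls off the work surface, if the arm or the gripper's body presses on something with over 40 N, if the wrist force passes 120 N, or if a joint passes its speed limit or range.

## Working session

There is one attempt and no reset: what is moved stays moved. The work goes in short steps, Python scripts to look and compute and a tool call to move; the robot and the scene stay as the last step left them, time stands still between calls to the robot, and variables do not carry over. Pictures are saved under pics/ and viewed, about 8 in all and at most 12, crops included, and the job is handed in when it is done.

Besides the shell and the picture viewer there is one more tool, called after "Request:" by a JSON object that holds its "name" and its "arguments", one argument or row to a line. apply_moves: Moves the arm, as the interface text tells. Its arguments: {"type":"object","properties":{"plan":{"type":"array"}},"required":["plan"]}

```bash
ls; mkdir -p pics
python3 - <<'E'
from bench import env, optics
import cv2,numpy as np
print(env.get_state())
ims=[]
for n in ("top","side"):
    d=optics.get_image(n); cv2.imwrite(f"pics/{n}0.png",d["img"][:,:,::-1])
    print(n,{k:v for k,v in d.items() if k!="img"})
E
```

```text
pics
{'time': 0.0, 'joint_pos': array([-1.18699674e+00,  1.26378018e-01, -4.05709543e-02,  1.40538690e+00,
       -4.84753483e-05,  1.57080102e+00]), 'qvel': array([ 9.52770404e-05, -4.24135903e-05, -4.60971683e-04,  1.53793686e-03,
        5.62528532e-04, -1.57812464e-05]), 'joint_torque': array([ 1.77130623e-03, -4.35920727e+01,  3.52920735e+01,  1.73828937e-02,
        6.62181196e-05,  9.03793648e-06]), 'position': array([ 0.19642641, -0.48645274,  0.23054646]), 'orientation': array([-3.14005311e+00,  4.84825157e-05,  3.83794966e-01]), 'contact_force': array([ 1.20605801, -0.26776891,  0.58605315]), 'moment': array([-0.03376813, -0.03237562, -0.00294104]), 'width': 1.0005448633332499}
top {'fov_y': 53.962315676204454, 'cx': 281.5321955513663, 'cy': 212.8669447640028, 'rvec': array([ 1.92338518, -2.29834181,  0.24100614]), 'tvec': array([0.11774543, 0.57413148, 0.78139461])}
side {'fov_y': 48.16858642988678, 'cx': 282.50655480630667, 'cy': 211.21619956844958, 'rvec': array([ 0.97095259, -2.37973155,  1.15155179]), 'tvec': array([0.43939031, 0.33593932, 0.92540061])}
```

View pics/top0.png

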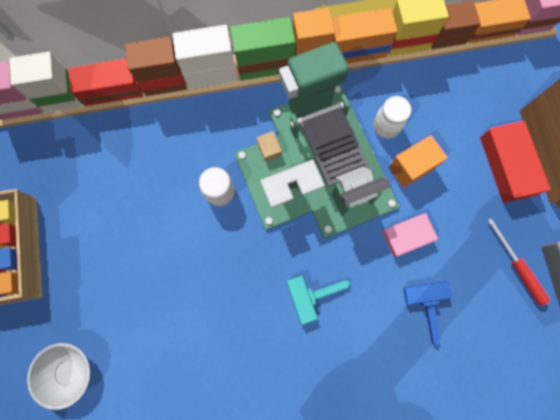

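View pics/side0.png

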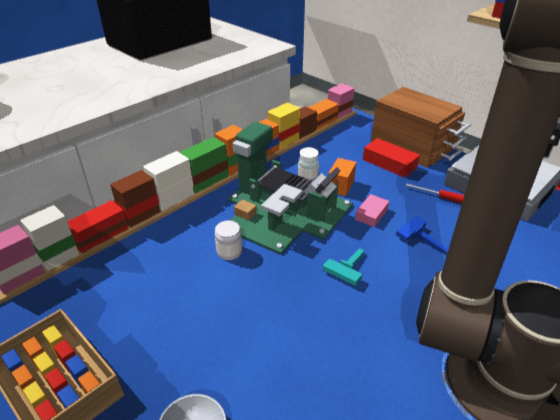

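Top view: the stapler is at about (320,150). The pin handle (dark grey plate) is at (365,190), the rail at (292,183) with a notch near (291,185), and the bystanders sit around it. I'll enlarge that area for exact pixels.

Run:
```python
import cv2,numpy as np
a=cv2.imread("pics/top0.png")[85:240,225:410]; b=cv2.imread("pics/side0.png")[115:255,220:360]
a=cv2.resize(a,None,fx=4,fy=3.85,interpolation=cv2.INTER_CUBIC) if 0 else cv2.resize(a,None,fx=3.8,fy=3.8,interpolation=cv2.INTER_CUBIC)
for i in range(0,185,20): cv2.putText(a,str(225+i),(int(i*3.8),8),0,.3,(255,255,255)); cv2.line(a,(int(i*3.8),10),(int(i*3.8),16),(255,255,255))
for i in range(0,155,20): cv2.putText(a,str(85+i),(0,int(i*3.8)+4),0,.3,(255,255,255))
cv2.imwrite("pics/topc.png",a); print(a.shape)
```

```text
(589, 703, 3)
```

View pics/topc.png

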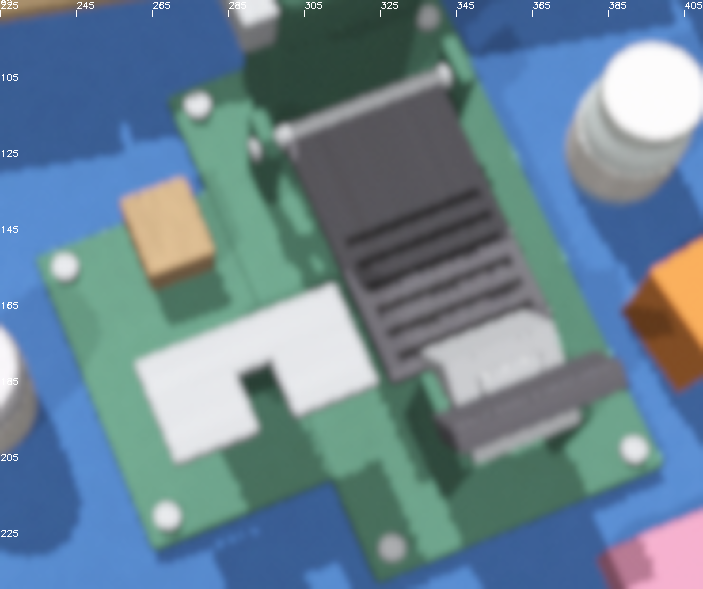

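Enlarged view: base corners (crop px) at (156,548), (40,257), (660,462) and (380,580). Rail corners are at (177,465), (135,362), (335,283) and (378,380). The notch mouth runs (260,430) to (296,416), with its end at (238,373) to (270,362). The pin handle is the dark bar from (440,418) to (628,375). Next I'll fit the stapler pose.

```bash
cat > h.py <<'E'
import numpy as np, cv2
from scipy.optimize import least_squares
from scipy.spatial.transform import Rotation as R
CAM=dict(top=(53.962315676204454,281.5321955513663,212.8669447640028,[1.92338518,-2.29834181,0.24100614],[0.11774543,0.57413148,0.78139461]),
 side=(48.16858642988678,282.50655480630667,211.21619956844958,[0.97095259,-2.37973155,1.15155179],[0.43939031,0.33593932,0.92540061]))
def proj(P,cam="top"):
    f,cx,cy,r,t=CAM[cam]; F=210/np.tan(np.radians(f/2))
    K=np.array([[F,0,cx],[0,F,cy],[0,0,1]])
    return cv2.projectPoints(np.atleast_2d(P).astype(float),np.array(r),np.array(t),K,None)[0][:,0]
def S2W(P,s): # stapler mm -> world m ; s=(x,y,yaw)
    P=np.atleast_2d(P)/1000.; c,n=np.cos(s[2]),np.sin(s[2])
    return np.c_[s[0]+c*P[:,0]-n*P[:,1], s[1]+n*P[:,0]+c*P[:,1], P[:,2]]
E
python3 - <<'E'
from h import *
pt=lambda u,v:(u/3.8+225-.37,v/3.8+85-.37)
def pts(ry,ny): return np.array([[-80,200,12],[110,200,12],[-145,-90,12],[-145,90,12],
 [-60,ry+110,115],[-4,ry+110,115],[-4,ry,115],[-60,ry,115],[-54,48,71],[-60,ny+10.5,115],[-60,ny-10.5,115],[-28,ny+10.5,115],[-28,ny-10.5,115]],float)
px=np.array([pt(*p) for p in [(156,548),(40,257),(660,462),(380,580),(177,465),(135,362),(335,283),(378,380),(395,382),(260,430),(296,416),(238,373),(270,362)]])
best=None
for y0 in np.arange(-3,3.1,1):
    r=least_squares(lambda q:(proj(S2W(pts(q[3]*1000,q[4]*1000),q[:3]))-px).ravel(),[.5,-.1,y0,.075,.13],loss='soft_l1')
    if best is None or r.cost<best.cost: best=r
q=best.x; print(q,best.cost); print(np.round(proj(S2W(pts(q[3]*1000,q[4]*1000),q[:3]))-px,1).tolist())
s=q[:3]
# pin handle check: corners at start
R0=R.from_euler('y',-28,degrees=True)
for n,P in dict(handle=[[8,46,40],[8,-46,40],[-8,46,40],[-8,-46,40]]).items():
    W=S2W(R0.apply(P)+[-90,0,105],s); print((( proj(W)-[224.63,84.63])*3.8).round(0).tolist(), ((proj(W,'side'))).round(0).tolist())
print(S2W([[-90,0,105],[-35,q[4]*1000,115],[0,0,71]],s))
E
```

```text
[ 0.68690365 -0.12536933  0.21531721  0.06582301  0.12123132] 4.900264640244925
[[-0.1, 0.7], [-1.5, -0.3], [2.6, 0.2], [0.2, 0.6], [0.1, -0.8], [0.3, 0.3], [-0.2, 0.4], [-0.1, 0.4], [0.1, -0.1], [-0.4, -0.1], [0.1, -0.5], [-1.1, 0.0], [0.5, -1.1]]
[[456.0, 426.0], [626.0, 357.0], [465.0, 456.0], [635.0, 387.0]] [[320.0, 182.0], [337.0, 166.0], [325.0, 186.0], [341.0, 170.0]]
[[ 0.59898187 -0.14459849  0.105     ]
 [ 0.62680988 -0.0144154   0.115     ]
 [ 0.68690365 -0.12536933  0.071     ]]
```

The fit is consistent to about 1 px, with the notch near y 121. The tool can only point down, so I'll grip the slanted plate near its top edge. First I'll move above the stapler for a close look.

Request:
{"name": "apply_moves", "arguments": {
  "plan": [
    [[53,-22,-11,0,0],[53,-22,-11,0,0],[53,-22,-11,0,0],[53,-22,-11,0,0],[53,-22,-11,0,0]]
  ]
}}

```text
time: 0.72
position: [0.4021, -0.284, 0.2864]
orientation: [-3.141, 0.0, 0.384]
contact_force: [0.4, -1.2, -0.5]
width: 1.001
```

Request:
{"name": "apply_moves", "arguments": {
  "plan": [
    [[53,-22,-11,0,0],[53,-22,-11,0,0],[53,-22,-11,0,0],[53,-22,-11,0,0],[53,-22,-11,0,0]]
  ]
}}

```text
time: 1.35
position: [0.6067, -0.0828, 0.3413]
orientation: [-3.142, 0.0, 0.384]
contact_force: [1.1, -0.7, -0.1]
width: 0.999
```

Request:
{"name": "apply_moves", "arguments": {
  "plan": [
    [[0,0,0,-10,0],[0,0,0,-10,0],[0,0,0,-10,0],[0,0,0,-10,0],[0,0,0,-10,0]]
  ]
}}

```text
time: 1.98
position: [0.6056, -0.0843, 0.3407]
orientation: [-3.141, 0.0, 1.262]
contact_force: [0.6, -0.3, 0.1]
width: 0.998
```

Request:
{"name": "apply_moves", "arguments": {
  "plan": [
    [[0,0,0,-10,0],[0,0,0,-10,0],[0,0,0,-10,0],[0,0,0,0,0],[0,0,0,0,0]]
  ]
}}

```text
time: 2.6
position: [0.6056, -0.0843, 0.341]
orientation: [-3.141, -0.0, 1.777]
contact_force: [-0.2, -1.1, -0.4]
width: 1.001
```

Run:
```python
from bench import env, optics
import cv2,numpy as np
s=env.get_state(); d=optics.get_image("wrist")
print(s['position'],s['orientation'],{k:v for k,v in d.items() if k!="img"})
np.savez("w1.npz",pos=s['position'],ori=s['orientation'],T=d['T_tool_cam'],fov=d['fov_y'],c=[d['cx'],d['cy']],img=d['img'])
cv2.imwrite("pics/w1.png",cv2.resize(d["img"][:,:,::-1],None,fx=1.42,fy=1.42,interpolation=cv2.INTER_CUBIC))
```

```text
[ 0.60563246 -0.08434279  0.34101708] [-3.14112971e+00 -1.86290111e-04  1.77716158e+00] {'fov_y': 63.16911496367753, 'cx': 281.0489542161989, 'cy': 209.38240566163626, 'T_tool_cam': array([[ 5.02393537e-04, -9.49421001e-01, -3.14005589e-01,
         8.03907502e-02],
       [ 9.99999873e-01,  4.87297283e-04,  1.26568444e-04,
        -5.36511924e-05],
       [ 3.28473314e-05, -3.14005612e-01,  9.49421126e-01,
        -1.43292593e-01],
       [ 0.00000000e+00,  0.00000000e+00,  0.00000000e+00,
         1.00000000e+00]])}
```

View pics/w1.png

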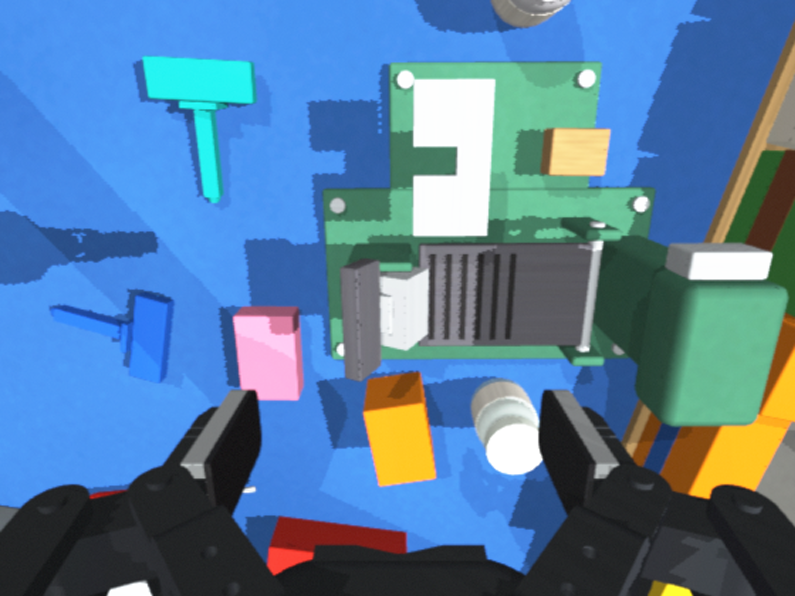

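Wrist view (px in the 795x596 picture): rail corners (414,79), (495,79), (489,236) and (413,235). The notch mouth spans rows 147–176 and ends at col 457. Handle top edge is about (342,266) to (346,378), and the tea box sits just off the handle's right end. Next is a joint fit with the top view.

```bash
cat >> h.py <<'E'
def wproj(P,pos,ori,T,fov,c):
    Rt=R.from_euler('xyz',ori).as_matrix(); X=(np.atleast_2d(P)-pos)@Rt
    Y=(X-T[:3,3])@T[:3,:3]; F=210/np.tan(np.radians(float(fov)/2))
    return Y[:,:2]/Y[:,2:]*F+c
E
python3 - <<'E'
from h import *
w=np.load("w1.npz"); W=lambda P:wproj(P,w['pos'],w['ori'],w['T'],w['fov'],w['c'])
z=1.42
def pts(ry,ny): return np.array([[-145,90,12],[-145,-90,12],[-80,200,12],[110,200,12],[175,90,12],
 [-60,ry+110,115],[-4,ry+110,115],[-4,ry,115],[-60,ry,115],[-60,ny+10.5,115],[-60,ny-10.5,115],[-28,ny+10.5,115],[-28,ny-10.5,115],[-54,48,71],[-54,-48,71]],float)
px=np.array([(325,190),(330,358),(390,62),(601,62),(655,188),(414,79),(495,79),(489,236),(413,235),(413,147),(413,176),(457,147),(457,176),(420,246),(421,346)])/z-.15
r=least_squares(lambda q:(W(S2W(pts(q[3]*1000,q[4]*1000),q[:3]))-px).ravel(),[.687,-.125,.215,.066,.121],loss='soft_l1')
q=r.x;s=q[:3];print(q,r.cost);print(np.round((W(S2W(pts(q[3]*1000,q[4]*1000),s))-px)*z,1).tolist())
R0=R.from_euler('y',-28,degrees=True)
P=[[8,46,40],[8,-46,40],[-8,46,40],[-8,-46,40],[8,46,6],[8,-46,6]]
print((W(S2W(R0.apply(P)+[-90,0,105],s))*z).round(0).tolist())
print(S2W([[-90,0,105],[-35,q[4]*1000,115],[0,0,71]],s))
E
```

```text
[ 0.68670699 -0.12498574  0.21062428  0.06538692  0.11993616] 9.350654007343575
[[-3.3, -0.6], [0.7, 2.6], [-1.5, 0.3], [2.6, -0.6], [1.9, 0.1], [0.3, 0.3], [-0.5, 0.0], [-2.7, -1.0], [0.4, 0.3], [0.9, -0.2], [0.8, 0.4], [0.9, -0.4], [-0.0, 0.3], [-1.1, -0.6], [-3.0, 1.0]]
[[357.0, 269.0], [360.0, 383.0], [338.0, 267.0], [343.0, 378.0], [380.0, 259.0], [382.0, 366.0]]
[[ 0.59869594 -0.14380208  0.105     ]
 [ 0.62740537 -0.01501756  0.115     ]
 [ 0.68670699 -0.12498574  0.071     ]]
```

Request:
{"name": "apply_moves", "arguments": {
  "plan": [
    [[-28,-17,20,0,0],[-28,-16.5,20,-0.25,0],[0,0,40,0,150],[0,0,40,0,150],[0,0,40,0,150]]
  ]
}}

```text
time: 3.28
position: [0.5843, -0.1462, 0.1801]
orientation: [3.141, 0.0, 1.782]
contact_force: [0.8, -0.3, 0.1]
width: 0.415
```

Request:
{"name": "apply_moves", "arguments": {
  "plan": [
    [[0,0,25,0,150],[0,0,15,0,150],[0,0,15,0,150],[0,0,0,0,150],[0,0,0,0,150]]
  ]
}}

```text
time: 3.9
position: [0.585, -0.1462, 0.1272]
orientation: [3.14, 0.001, 1.784]
contact_force: [0.2, -0.7, -0.1]
width: 0.41
```

Run:
```python
from bench import env, optics
import cv2,numpy as np
s=env.get_state(); d=optics.get_image("wrist"); e=optics.get_image("side")
print(s['position'],s['orientation'],s['width'],s['contact_force'])
np.savez("w2.npz",pos=s['position'],ori=s['orientation'],T=d['T_tool_cam'],fov=d['fov_y'],c=[d['cx'],d['cy']],img=d['img'])
a=d["img"][:,:,::-1][120:420,110:450]; a=cv2.resize(a,(510,450),interpolation=cv2.INTER_CUBIC)
b=cv2.resize(e["img"][:,:,::-1][130:250,260:340],(290,435),interpolation=cv2.INTER_CUBIC); b=np.vstack([b,np.zeros((15,290,3),np.uint8)])
cv2.imwrite("pics/w2.png",np.hstack([a,b]))
```

```text
[ 0.58504011 -0.14620908  0.12719647] [3.14037495e+00 6.04921659e-04 1.78426654e+00] 0.4095626051363311 [ 0.2065186  -0.68079052 -0.0863736 ]
```

View pics/w2.png

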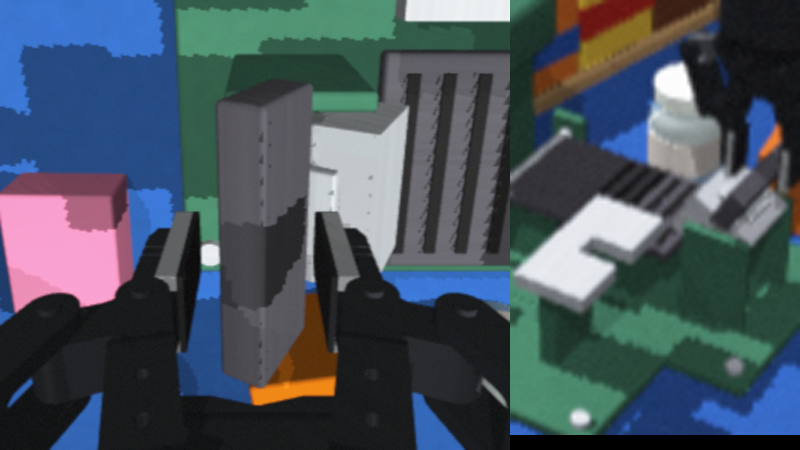

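The handle (cols 222–305) stands between the two pads (inner faces at about cols 198 and 318) and is well centred, with nothing touching. I'll close now.

Request:
{"name": "apply_moves", "arguments": {
  "plan": [
    [[0,0,0,0,180],[0,0,0,0,190],[0,0,0,0,200],[0,0,0,0,215],[0,0,0,0,215]]
  ]
}}

```text
time: 4.62
position: [0.5848, -0.1463, 0.1282]
orientation: [3.14, 0.001, 1.784]
contact_force: [-4.2, 0.4, 9.3]
width: 0.219
```

Request:
{"name": "apply_moves", "arguments": {
  "plan": [
    [[0,0,0,0,230],[0,0,0,0,255],[0,0,0,0,255],[0,0,0,0,255],[0,0,0,0,255]]
  ]
}}

```text
time: 5.25
position: [0.5848, -0.1463, 0.1282]
orientation: [3.14, 0.001, 1.784]
contact_force: [-4.5, -0.2, 8.7]
width: 0.217
```

Request:
{"name": "apply_moves", "arguments": {
  "plan": [
    [[0,-1.9,-3.5,0,255],[0,-1.9,-3.5,0,255],[0,-1.9,-3.5,0,255],[0,-1.9,-3.5,0,255],[0,-1.9,-3.5,0,255]]
  ]
}}

```text
time: 5.88
position: [0.5768, -0.1477, 0.1439]
orientation: [3.138, -0.0, 1.785]
contact_force: [6.4, 1.8, -3.4]
width: 0.217
```

Run:
```python
from bench import env, optics
import cv2,numpy as np
s=env.get_state(); d=optics.get_image("wrist"); e=optics.get_image("side")
print(s['position'],s['orientation'],s['width'],s['contact_force'])
a=d["img"][:,:,::-1][120:420,110:450]; a=cv2.resize(a,(510,450),interpolation=cv2.INTER_CUBIC)
b=cv2.resize(e["img"][:,:,::-1][130:250,260:340],(290,435),interpolation=cv2.INTER_CUBIC); b=np.vstack([b,np.zeros((15,290,3),np.uint8)])
cv2.imwrite("pics/w3.png",np.hstack([a,b]))
```

```text
[ 0.57681194 -0.14771121  0.14389081] [ 3.13848224e+00 -3.76752538e-04  1.78489140e+00] 0.21724800271613123 [ 6.38163427  1.80291112 -3.43209811]
```

View pics/w3.png

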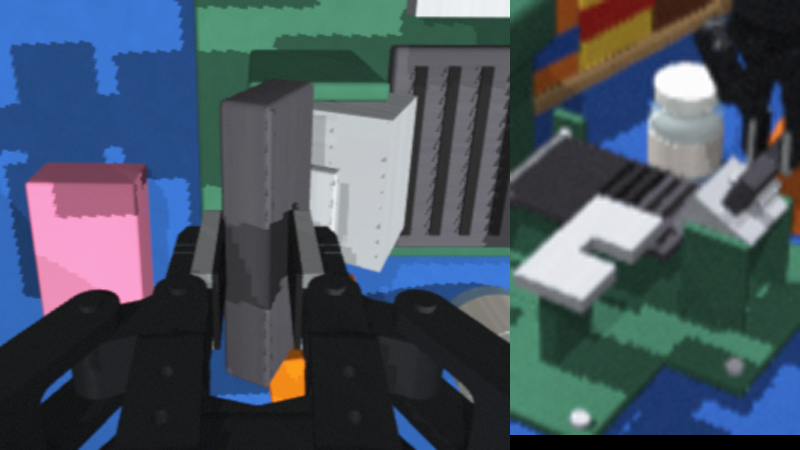

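The handle kept its place between the pads (cols 222–305) while block and soap box shifted, so the pin is coming out, with little force. I'll keep drawing.

Request:
{"name": "apply_moves", "arguments": {
  "plan": [
    [[0,-2.35,-4.4,0,255],[0,-2.35,-4.4,0,255],[0,-2.35,-4.4,0,255],[0,-2.35,-4.4,0,255],[0,-2.35,-4.4,0,255]]
  ]
}}

```text
time: 6.6
position: [0.5652, -0.1502, 0.1659]
orientation: [3.139, -0.0, 1.785]
contact_force: [6.1, 1.5, -2.1]
width: 0.214
```

Request:
{"name": "apply_moves", "arguments": {
  "plan": [
    [[0,-1.9,-3.5,0,255],[0,-1.9,-3.5,0,255],[0,-1.9,-3.5,0,255],[0,-1.9,-3.5,0,255],[0,-1.9,-3.5,0,255]]
  ]
}}

```text
time: 7.22
position: [0.556, -0.1522, 0.1834]
orientation: [3.139, -0.0, 1.785]
contact_force: [5.3, 1.6, -2.5]
width: 0.218
```

Request:
{"name": "apply_moves", "arguments": {
  "plan": [
    [[0,-1.9,-3.5,0,255],[0,-1.9,-3.5,0,255],[0,-1.9,-3.5,0,255],[0,-1.9,-3.5,0,255],[0,-1.9,-3.5,0,255]]
  ]
}}

```text
time: 7.85
position: [0.5459, -0.1544, 0.2009]
orientation: [3.14, -0.0, 1.785]
contact_force: [1.5, 1.1, -1.6]
width: 0.217
```

Request:
{"name": "apply_moves", "arguments": {
  "plan": [
    [[0,-1.9,-3.5,0,255],[0,-1.9,-3.5,0,255],[0,-1.9,-3.5,0,255],[0,0,0,0,255],[0,0,0,0,255]]
  ]
}}

```text
time: 8.48
position: [0.5395, -0.1558, 0.2112]
orientation: [-3.141, -0.0, 1.784]
contact_force: [-0.3, 0.4, -2.0]
width: 0.162
```

Run:
```python
from bench import env, optics
import cv2,numpy as np
s=env.get_state(); d=optics.get_image("wrist"); e=optics.get_image("side")
print(s['position'],s['orientation'],s['width'],s['contact_force'])
np.savez("w4.npz",pos=s['position'],ori=s['orientation'],T=d['T_tool_cam'],fov=d['fov_y'],c=[d['cx'],d['cy']],img=d['img'],side=e['img'])
a=d["img"][:,:,::-1][120:420,110:450]; a=cv2.resize(a,(425,375),interpolation=cv2.INTER_CUBIC)
b=cv2.resize(e["img"][:,:,::-1][110:235,250:375],(375,375),interpolation=cv2.INTER_CUBIC)
cv2.imwrite("pics/w4.png",np.hstack([a,b]))
```

```text
[ 0.53947612 -0.1558194   0.21115976] [-3.14131074e+00 -1.41556781e-04  1.78437005e+00] 0.16171570001948266 [-0.29747254  0.36919993 -2.03353964]
```

View pics/w4.png

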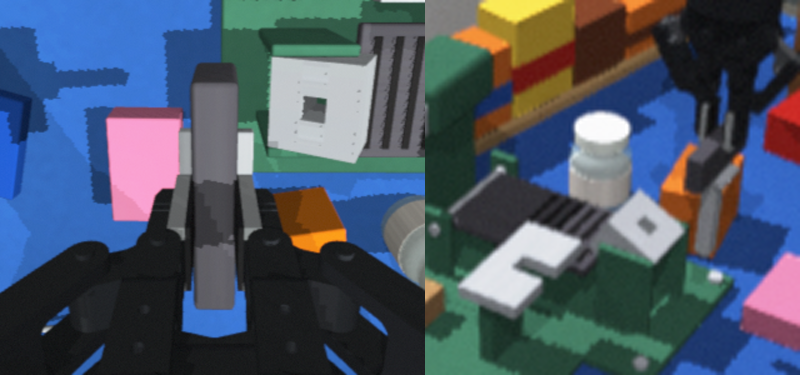

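The pin is out. The wrist view shows an empty bore at (315,108) and the plate square between the pads. The side view shows the shank hanging roughly upright, with its foot near full-image pixel (345,195). Next I'll work out where the pin sits in the hand.

Run:
```python
from h import *
w=np.load("w4.npz"); p=w['pos']; W=lambda P:wproj(P,w['pos'],w['ori'],w['T'],w['fov'],w['c'])
psi=w['ori'][2]; tx=np.array([np.cos(psi),np.sin(psi),0]); ty=np.array([np.sin(psi),-np.cos(psi),0])
for o in (.005,.010,.015,.02):
    top=p+[0,0,o]; B=lambda x,y,z: top+tx*y+ty*x+[0,0,z-.040]   # pin x->ty, y->tx
    P=[B(.008,.046,.04),B(-.008,.046,.04),B(.008,-.046,.04),B(-.008,-.046,.04),B(.016,.016,.006),B(-.016,.016,.006)]
    print(o,((W(P)-[110,120])*1.25).round(0).tolist())
    Q=[B(0,0,-.085),B(0,0,0),B(0,.046,.04),B(0,-.046,.04)]
    print('  side crop',((proj(Q,'side')-[250,110])*3+[425,0]).round(0).tolist())
s=np.array([.6867,-.1250,.2106]); d=p[:2]-s[:2]; c,n=np.cos(s[2]),np.sin(s[2])
print("tcp stapler",(c*d[0]+n*d[1])*1e3,(-n*d[0]+c*d[1])*1e3, psi-np.pi/2-s[2])
a=cv2.resize(w['side'][140:205,315:375,::-1],None,fx=9,fy=9,interpolation=cv2.INTER_CUBIC); cv2.imwrite("pics/s4.png",a)
```

```text
0.005 [[238.0, 79.0], [190.0, 79.0], [234.0, 303.0], [194.0, 303.0], [251.0, 128.0], [177.0, 128.0]]
  side crop [[705.0, 259.0], [714.0, 178.0], [693.0, 163.0], [742.0, 114.0]]
0.01 [[239.0, 83.0], [189.0, 83.0], [234.0, 312.0], [193.0, 312.0], [252.0, 132.0], [176.0, 132.0]]
  side crop [[706.0, 254.0], [714.0, 173.0], [694.0, 158.0], [742.0, 109.0]]
0.015 [[240.0, 87.0], [188.0, 87.0], [235.0, 322.0], [193.0, 322.0], [253.0, 137.0], [175.0, 137.0]]
  side crop [[706.0, 249.0], [715.0, 168.0], [694.0, 153.0], [743.0, 104.0]]
0.02 [[241.0, 91.0], [187.0, 91.0], [236.0, 333.0], [192.0, 333.0], [254.0, 141.0], [174.0, 141.0]]
  side crop [[707.0, 245.0], [716.0, 163.0], [695.0, 147.0], [744.0, 98.0]]
tcp stapler -150.41376446497893 0.6381969910827407 0.002973718908390821
```

View pics/s4.png

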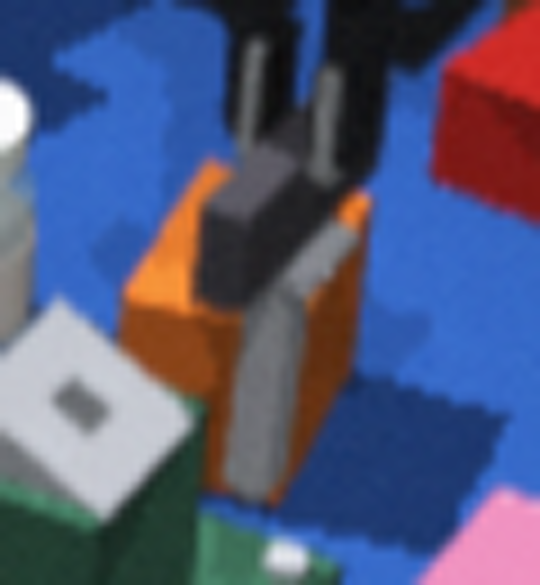

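The measured overlap is about 10 mm, so the collar underside is at TCP z − 30 mm, and the pin is centred and upright within about 2 mm. I'll carry it to the front of the notch (stapler y 120) and lower it to just above rail height.

Request:
{"name": "apply_moves", "arguments": {
  "plan": [
    [[20,0,0,0,255],[30,0,0,0.2,255],[35,0,0,0,255],[25,0,0,0,255],[9.7,0,0,0,255]]
  ]
}}

```text
time: 9.2
position: [0.5139, -0.037, 0.2115]
orientation: [3.141, -0.0, 1.783]
contact_force: [-0.3, 0.0, -2.6]
width: 0.164
```

Request:
{"name": "apply_moves", "arguments": {
  "plan": [
    [[0,10,20,0,255],[0,20,20,0,255],[0,20,15,0,255],[0,8,5,0,255],[0,0,0,0,255]]
  ]
}}

```text
time: 9.82
position: [0.5711, -0.0267, 0.151]
orientation: [-3.141, -0.0, 1.781]
contact_force: [0.2, 0.2, -2.7]
width: 0.165
```

Run:
```python
from h import *
from bench import env, optics
s=env.get_state(); d=optics.get_image("wrist"); e=optics.get_image("side")
p=s['position']
print(p,s['orientation'],s['width'],s['contact_force'])
np.savez("w5.npz",pos=p,ori=s['orientation'],T=d['T_tool_cam'],fov=d['fov_y'],c=[d['cx'],d['cy']],img=d['img'],side=e['img'])
a=d["img"][:,:,::-1][60:400,110:450]; a=cv2.resize(a,(450,450),interpolation=cv2.INTER_CUBIC)
b=cv2.resize(e["img"][:,:,::-1][140:240,255:330],(338,450),interpolation=cv2.INTER_CUBIC)
cv2.imwrite("pics/w5.png",np.hstack([a,b]))
q=np.array([.6867,-.1250,.2106]); dd=p[:2]-q[:2]; c,n=np.cos(q[2]),np.sin(q[2])
print("tcp stapler",(c*dd[0]+n*dd[1])*1e3,(-n*dd[0]+c*dd[1])*1e3)
w=np.load("w5.npz")
P=S2W([[-60,130.5,115],[-60,109.5,115],[-28,130.5,115],[-28,109.5,115]],q)
print(((wproj(P,p,w['ori'],w['T'],w['fov'],w['c'])-[110,60])*450/340).round(0).tolist())
```

```text
[ 0.5710994  -0.02674783  0.15100093] [-3.14060550e+00 -9.15608168e-05  1.78097236e+00] 0.16493200100092675 [ 0.18012341  0.22983127 -2.68726893]
tcp stapler -92.50719500699637 120.2472746418026
[[303.0, 222.0], [300.0, 266.0], [378.0, 222.0], [373.0, 267.0]]
```

View pics/w5.png

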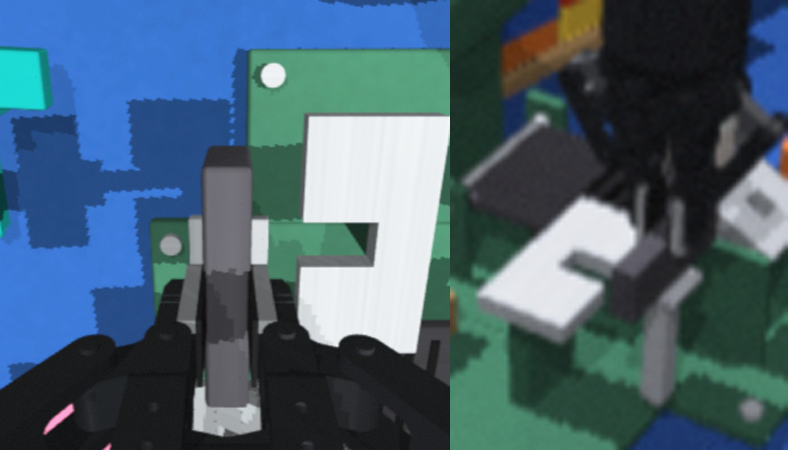

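Predicted notch corners (rows 222 and 266, end at col 375) match the picture exactly. The collar is centred on those rows, so I'll slide it in.

Request:
{"name": "apply_moves", "arguments": {
  "plan": [
    [[0,10,0,0,255],[0,14,0,0,255],[0,12,0,0,255],[0,9,0,0,255],[0,5,0,0,255]]
  ]
}}

```text
time: 10.55
position: [0.6207, -0.016, 0.151]
orientation: [-3.141, -0.0, 1.781]
contact_force: [0.9, 0.3, -2.1]
width: 0.165
```

Request:
{"name": "apply_moves", "arguments": {
  "plan": [
    [[0,2,0,0,255],[0,2,0,0,255],[0,1.5,0,0,255],[0,1,0,0,255],[0,0,0,0,255]]
  ]
}}

```text
time: 11.18
position: [0.6262, -0.015, 0.1513]
orientation: [-3.141, 0.0, 1.781]
contact_force: [-1.2, 0.3, -2.7]
width: 0.164
```

Request:
{"name": "apply_moves", "arguments": {
  "plan": [
    [[0,0.7,0,0,255],[0,0.7,0,0,255],[0,0.7,0,0,255],[0,0,0,0,255],[0,0,0,0,255]]
  ]
}}

```text
time: 11.8
position: [0.627, -0.0148, 0.1512]
orientation: [-3.139, 0.0, 1.781]
contact_force: [-5.9, -1.8, 0.4]
width: 0.163
```

It is touching the notch end (−6 N). Now I'll lower it until the collar rests.

Request:
{"name": "apply_moves", "arguments": {
  "plan": [
    [[0,-0.3,1.5,0,255],[0,0,1.5,0,255],[0,0,1,0,255],[0,0,1,0,255],[0,0,0,0,255]]
  ]
}}

```text
time: 12.42
position: [0.6269, -0.0148, 0.146]
orientation: [-3.139, 0.0, 1.781]
contact_force: [-5.2, -2.5, -0.7]
width: 0.162
```

Request:
{"name": "apply_moves", "arguments": {
  "plan": [
    [[0,0,0.7,0,255],[0,0,0.7,0,255],[0,0,0.6,0,255],[0,0,0,0,255],[0,0,0,0,255]]
  ]
}}

```text
time: 13.05
position: [0.627, -0.0148, 0.1459]
orientation: [-3.141, 0.0, 1.781]
contact_force: [-9.1, -1.5, 8.7]
width: 0.169
```

The collar is on the rail (+8.7 N). Releasing.

Request:
{"name": "apply_moves", "arguments": {
  "plan": [
    [[0,0,-0.5,0,225],[0,0,0,0,200],[0,0,0,0,150],[0,0,0,0,120],[0,0,0,0,120]]
  ]
}}

```text
time: 13.68
position: [0.6285, -0.0145, 0.1448]
orientation: [3.141, -0.0, 1.781]
contact_force: [-0.5, 0.6, 0.5]
width: 0.531
```

Request:
{"name": "apply_moves", "arguments": {
  "plan": [
    [[0,0,-10,0,120],[0,0,-25,0,120],[0,0,-40,0,120],[0,0,-25,0,120],[0,0,0,0,120]]
  ]
}}

```text
time: 14.3
position: [0.6293, -0.0145, 0.2478]
orientation: [3.137, 0.001, 1.781]
contact_force: [0.3, -0.1, -1.0]
width: 0.527
```

Run:
```python
from h import *
from bench import env, optics
s=env.get_state(); d=optics.get_image("wrist"); e=optics.get_image("side")
p=s['position']
print(p,s['orientation'],s['width'],s['contact_force'])
q=np.array([.6867,-.1250,.2106]); dd=p[:2]-q[:2]; c,n=np.cos(q[2]),np.sin(q[2])
print("tcp stapler",(c*dd[0]+n*dd[1])*1e3,(-n*dd[0]+c*dd[1])*1e3)
P=S2W(np.array([[x,y,155] for x in(-8,8) for y in (-46,46)])+[-35,120,0],q)
print(((wproj(P,p,s['orientation'],d['T_tool_cam'],d['fov_y'],[d['cx'],d['cy']])-[110,40])*450/340).round(0).tolist())
P=S2W(np.array([[x,y,121] for x in(-16,16) for y in (-16,16)])+[-35,120,0],q)
print(((wproj(P,p,s['orientation'],d['T_tool_cam'],d['fov_y'],[d['cx'],d['cy']])-[110,40])*450/340).round(0).tolist())
a=d["img"][:,:,::-1][40:380,110:450]; a=cv2.resize(a,(450,450),interpolation=cv2.INTER_CUBIC)
b=cv2.resize(e["img"][:,:,::-1][140:240,255:330],(338,450),interpolation=cv2.INTER_CUBIC)
cv2.imwrite("pics/w6.png",np.hstack([a,b]))
```

```text
[ 0.62931291 -0.01454007  0.24780907] [3.13672294e+00 1.14085261e-03 1.78094367e+00] 0.5268572095522452 [ 0.27486449 -0.07374779 -0.99170652]
tcp stapler -33.02787734658086 120.0159720691351
[[209.0, 303.0], [206.0, 144.0], [236.0, 303.0], [237.0, 144.0]]
[[197.0, 235.0], [196.0, 185.0], [248.0, 235.0], [248.0, 185.0]]
```

View pics/w6.png

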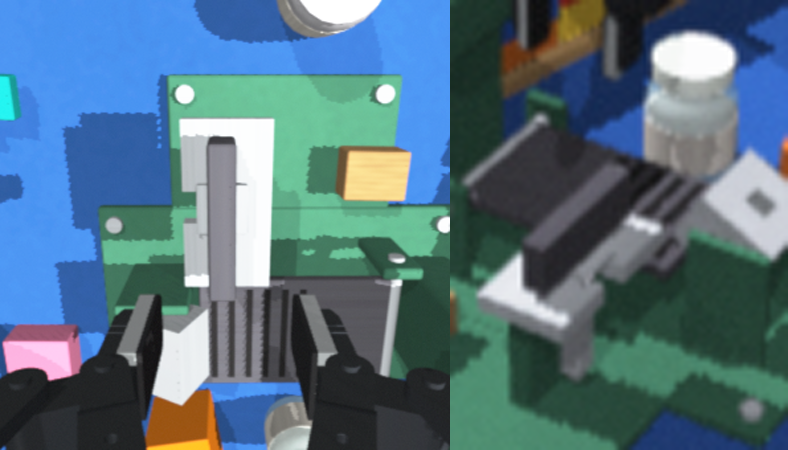

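The pin stands alone in the notch. Its handle (cols 207–236, rows 144–300) and collar (cols 197–246) match the predicted home position within about 1 mm. Next is the pedal, with fingers shut.

Request:
{"name": "apply_moves", "arguments": {
  "plan": [
    [[-25,7,0,0,180],[-35,10,0,0,255],[-35,10,0,0,255],[-25,8,0,0,255],[0,0,0,0,255]]
  ]
}}

```text
time: 15.02
position: [0.6879, -0.1275, 0.2421]
orientation: [-3.139, -0.001, 1.778]
contact_force: [-0.2, 0.0, -0.6]
width: -0.003
```

Request:
{"name": "apply_moves", "arguments": {
  "plan": [
    [[0,0,30,0,255],[0,0,45,0,255],[0,0,45,0,255],[0,0,30,0,255],[0,0,15,0,255]]
  ]
}}

```text
time: 15.65
position: [0.6859, -0.1242, 0.0771]
orientation: [-3.138, -0.002, 1.781]
contact_force: [-0.0, -0.1, 0.1]
width: 0.0
```

Request:
{"name": "apply_moves", "arguments": {
  "plan": [
    [[0,0,4,0,255],[0,0,4,0,255],[0,0,4,0,255],[0,0,4,0,255],[0,0,4,0,255]]
  ]
}}

```text
time: 16.27
position: [0.6884, -0.1247, 0.0612]
orientation: [3.139, 0.001, 1.781]
contact_force: [-0.7, -0.8, 6.7]
width: -0.003
```

Request:
{"name": "apply_moves", "arguments": {
  "plan": [
    [[0,0,3,0,255],[0,0,2,0,255],[0,0,2,0,255],[0,0,0,0,255],[0,0,0,0,255]]
  ]
}}

```text
time: 16.9
position: [0.6889, -0.1247, 0.055]
orientation: [3.138, 0.001, 1.781]
contact_force: [-0.4, 0.9, 10.0]
width: -0.002
```

Request:
{"name": "apply_moves", "arguments": {
  "plan": [
    [[0,0,1.5,0,255],[0,0,1.5,0,255],[0,0,1.5,0,255],[0,0,1.5,0,255],[0,0,0,0,255]]
  ]
}}

```text
time: 17.52
position: [0.6895, -0.1245, 0.0503]
orientation: [3.136, 0.002, 1.781]
contact_force: [-1.0, 0.3, 14.1]
width: 0.0
```

Request:
{"name": "apply_moves", "arguments": {
  "plan": [
    [[0,0,1.5,0,255],[0,0,1.5,0,255],[0,0,1.5,0,255],[0,0,0,0,255],[0,0,0,0,255]]
  ]
}}

```text
time: 18.15
position: [0.6899, -0.1245, 0.0496]
orientation: [3.133, 0.003, 1.781]
contact_force: [-8.2, 3.3, 31.0]
width: -0.0
```

That is a hard stop: 31 N with only 0.7 mm more travel. Now I'll raise and retreat clear.

Request:
{"name": "apply_moves", "arguments": {
  "plan": [
    [[0,0,-6,0,255],[0,0,-10,0,255],[0,0,-12,0,255],[0,0,-30,0,255],[0,0,-50,0,255]]
  ]
}}

```text
time: 18.77
position: [0.6861, -0.1243, 0.1488]
orientation: [-3.137, -0.002, 1.781]
contact_force: [0.8, 0.0, -0.4]
width: -0.0
```

Request:
{"name": "apply_moves", "arguments": {
  "plan": [
    [[0,0,-60,0,255],[0,-20,-40,0,255],[0,-50,0,0,255],[0,-40,0,0,255],[0,0,0,0,255]]
  ]
}}

```text
time: 19.4
position: [0.5776, -0.1479, 0.2512]
orientation: [-3.142, 0.0, 1.779]
contact_force: [0.3, -0.4, 0.1]
width: 0.004
```

Request:
{"name": "apply_moves", "arguments": {
  "plan": [
    [[0,0,0,0,255],[0,0,0,0,255],[0,0,0,0,255],[0,0,0,0,255],[0,0,0,0,255]]
  ]
}}

```text
time: 20.02
position: [0.5801, -0.1474, 0.2501]
orientation: [-3.141, -0.0, 1.781]
contact_force: [0.6, 0.1, 0.9]
width: 0.0
```

Run:
```python
from h import *
from bench import env, optics
s=env.get_state(); d=optics.get_image("wrist"); e=optics.get_image("side")
p=s['position'];print(p,s['orientation'],s['contact_force'])
q=np.array([.6867,-.1250,.2106]); F=lambda P:((wproj(S2W(P,q),p,s['orientation'],d['T_tool_cam'],d['fov_y'],[d['cx'],d['cy']]))*450/420).round(0).tolist()
print("handle",F(np.array([[x,y,155] for x in(-8,8) for y in (-46,46)])+[-35,120,0]))
print("pedal front up",F([[-54,48,71],[-54,-48,71]]))
print("notch end pin",F([[-60,175,115],[-28,110,115]]))
a=cv2.resize(d["img"][:,:,::-1],(600,450),interpolation=cv2.INTER_CUBIC)[:,60:520]
b=cv2.resize(e["img"][:,:,::-1][140:240,255:330],(338,450),interpolation=cv2.INTER_CUBIC)
cv2.imwrite("pics/w7.png",np.hstack([a,b]))
```

```text
[ 0.58010498 -0.14744883  0.25009333] [-3.14133948e+00 -1.03684839e-04  1.78116564e+00] [0.60876576 0.07821673 0.89058468]
handle [[407.0, 115.0], [422.0, -61.0], [432.0, 115.0], [452.0, -61.0]]
pedal front up [[365.0, 143.0], [359.0, 247.0]]
notch end pin [[378.0, -51.0], [417.0, 59.0]]
```

View pics/w7.png

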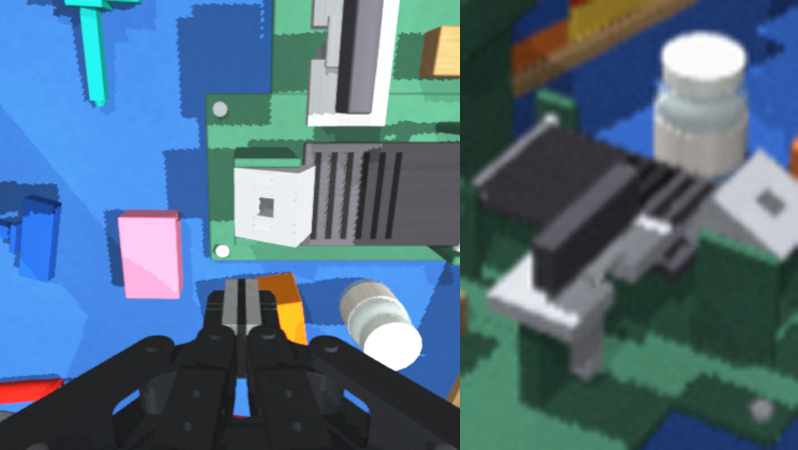

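The final view shows the pin upright in the notch (handle end at about (358,113), prediction 347–372). The pedal front edge is back at (305,143), as predicted for rest. The bore is empty, and the soap box, tea box and jar look undisturbed. Handing in.

```bash
python3 -c "
from bench import workorder
print(workorder.hand_in())"
```

```text
the job is handed in; nothing more can be done
None
```

The pin is drawn from the lock block and parked upright in the notch. The pedal has been pressed to its stop and is back up, and the job was handed in at about 20 s with the arm clear.

- **Pin:** I drew it straight out along the slanting bore. It was slid in until it met the notch end (about 6 to 9 N), lowered until the collar rested on the rail (about 9 N) and released.
- **Parking check:** After release, handle and collar were within about 1 mm of the home position predicted from the fit. The pin had not moved in the last view.
- **Pedal:** It sank about 21 mm and then met a hard stop, at 31 N with only 0.7 mm more travel. The last view shows the pedal back at rest. Just before the stop it needed about 14 N, more than the 10 N given.
- **Goods:** The soap box, tea box, jar and staple box looked undisturbed in the last view. The tin was not in it; it was last seen standing in its place just after the pin was parked.
- **Other checks:** None failed. An early estimate of the handle's position from the top camera was several mm off, but the closer wrist view agreed with the fit, so I used that.

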